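# Clear the jammed jar from the feed chute

## Robot

A 6-joint arm with a two-finger parallel gripper is mounted at the origin on a cart in front of the work surface, level with it; the furniture and walls round the work are solid. World frame = base frame: x ahead of the robot, y to its left, z up, the work surface at z = 0. Lengths are in m, angles in degrees, forces in N, time in s.
With the tool pointing down it reaches from about 0.325 to 0.85 m from the base axis. Payload 15.5 kg.
Tool frame: the origin (TCP) lies at the very end of the fingers, on their centre line; the grasp point (between the pads) lies arm.grip_depth behind it (arm.grip_depth is the distance from the TCP to the grasp point, in m); z points along the fingers, y is the direction in which the jaws open and shut (so a half turn about z gives the same grasp; the last joint's range is limited). The gripper opens to 91 mm and grips with 3 to 60 N. Pads are 32 mm wide; open, the fingers measure 118 mm over their backs; the gripper's body (76 mm by 178 mm) begins 60 mm behind the grasp point.
Start: joints at [-78.638, 28.281, 77.091, -0, 74.628, -5.472], TCP at [0.181, -0.598, 0.214] pointing down, gripper open.
Joint ranges: [-166.48, 166.48], [-47.26, 123.95], [12.59, 153.08], [-70.14, 250.14], [6.76, 159.57], [-176.63, 176.63]. Speed limits (degrees/s): [108.29, 108.29, 147.25, 172.46, 172.46, 172.46].

## Interface

Orientations are given as a 3x3 rotation matrix whose columns are the frame's x, y, z axes.
In Python, from rig import arm gives the robot as it stands. Calls block until the motion is done:
- arm.move_to(position, orientation): joint-space move of the TCP to a pose.
- arm.move_l(position, orientation=None, feed=0.15): straight line of the TCP; orientation=None keeps the orientation; feed is the mean speed in m/s.
- arm.move_joints(angles): joint-space move.
- arm.grip(opening): finger opening in m; the grip force is fixed at half the most; returns when the fingers have stopped.
- arm.sleep(seconds).
- arm.solve_ik(position, orientation): joint angles nearest the present ones, or None.
- arm.snapshot(name): name is "scene" or "top" or "wrist"; returns the picture (420x560x3 uint8, red, green, blue); there is no depth.
- arm.get_calibration(name): a dict with "intrinsics" (3x3 intrinsics, pixels), "k1" (the pictures are not rectified: a ray, as slopes to the right and down, at radius r is drawn at 1 + k1 r^2 times it, then the intrinsics apply), "cam_to_world" (4x4, takes a point from camera to world coordinates). Camera axes: x right, y down, z forward; pixel columns grow to the right and rows downward; lengths in m; the calibration is good to about 2 mm. A picture is of the moment at which its call begins: read the wrist's pose just before it. get_calibration takes no time and is no camera call; for the wrist camera it gives the pose at the moment of the call.
A pose or a line that the arm cannot do raises arm.Unreachable and nothing moves.
- arm.sign_off(): hands the job in, once; it reports no verdict.
Readings, each from a call of its own:
- arm.current_t(): time.
- arm.current_joint_positions(): joint angles.
- arm.current_dq(): joint speeds.
- arm.current_tau(): joint torques, N m.
- arm.current_ee_pos(): TCP position.
- arm.current_tool_rot(): TCP orientation.
- arm.current_force(): force on the tool from outside, world axes, zero at the start.
- arm.current_torque(): the same for the moment, N m.
- arm.current_width(): finger opening in m.
Only numpy, scipy, OpenCV 4.12 (cv2) and the standard library are available. Lean on these libraries where they do the work, as an engineer would, in place of code of your own. Each camera call takes 0.05 s, during which the arm holds its last target.

## Task

The small amber jar has overrun the sprung catch at the low end of the feed chute and is stuck under the blue keeper lips. Nudge it back up the chute until it is fully clear of the lips and standing free in the open part, then lift it out and set it down gently, upright, on the dark slab of the wooden board. Keep the jar from tipping over, and leave the tape roll, the large cork and the brush where they are.

Things in the scene. Friction and masses are not known exactly. Their poses are not given: they have to be found in the camera images.
- amber_jar: Amber glass jar, open at the top, outside diameter widening from about 52 mm at the foot to 56 mm at the rim, 62 mm tall, about 0.09 kg. Origin: centre of its underside; z: its own axis, pointing to its mouth. It starts standing on the sloping floor of the chute, at the low end.
- deck: Sloping channel of the chute (fixed). Origin: centre of the floor's upper face, 60 mm above the bench; x points uphill (rises 10 degrees), y across, z square to the floor. Floor x = -120 to 130 mm; 61 mm between side walls 4 mm thick and 18 mm high, end wall 19 mm high at the top end. Above x = -48 mm it is open to above; a jar left there stays by friction. Offsets below are in this frame.
- lips_end (a point): Uphill end of the two blue keeper lips, on the floor's middle line (x = -48 mm). Downhill of it the walls have open frames 66 mm high that carry the lips, 66 to 70 mm up, reaching 10 mm inward each side: a jar there cannot be lifted, but a fingertip can move along the 41 mm wide slot between them. The jar is clear when its centre is over 26 mm uphill of this point.
- stop_tabs (a point): Low end, middle of the floor, uphill face of two blue stop tabs (x = -115 mm), 5 mm thick, 66 mm high, 41 mm apart, which keep the jar from running out; between them the end is open, so the jar can be pushed from there. The jar starts with its centre about 20 to 26 mm uphill of this point.
- catch_mid (a point): Spring catch: brass roller, 16 mm diameter, 11 to 33 mm above the floor at x = -66 mm, standing 9 mm into the channel from the +y wall. This point: roller centre at rest. It gives way sideways; pushing the jar past it takes about 5 to 15 N, after which it slips on easily. Push the jar low (15 to 30 mm up): high up it can tip and bind under the lips. Black housing and red-ended pin reach to y = 70 mm.
- board: Wooden board (fixed), 190 x 280 mm (x, y) and 19 mm high, with a dark graphite slab in its middle, 150 x 200 mm (x, y), whose top is 29 mm above the bench. Origin: centre of its underside, z up.
- tape_roll: Tan roll of tape lying flat, 75 mm diameter, 18 mm high, loose; bystander. Origin: centre of its underside.
- cork_large: Cork stopper standing, 34 mm diameter, 30 mm high, loose; bystander. Origin: centre of its underside.
- brush_1: Brush with a wooden handle, lying along its y axis, 189 mm long, 27 mm wide, 23 mm high, loose; bystander. Origin: centre of its underside.

How it is judged:
By the outcome, as a careful person would: the job done as asked, in the order asked, and still so for the second after the job is handed in, with the robot touching nothing.
It also fails if it takes over 61 s, if anything falls off the work surface, if the arm or the gripper's body presses on something with over 40 N, if the wrist force passes 120 N, or if a joint passes its speed limit or range.

## Working session

There is one attempt and no reset: what is moved stays moved. The work goes in short steps, each a Python script; the robot and the scene stay as the last script left them, time stands still between calls to the robot, and variables do not carry over. Pictures are saved under pics/ and viewed, and the job is handed in when it is done.

```bash
mkdir -p pics; ls; python3 - <<'E'
from rig import arm
import cv2
for n in ["scene","top","wrist"]:
    im=arm.snapshot(n); cv2.imwrite(f"pics/{n}0.png",im[:,:,::-1])
    c=arm.get_calibration(n); print(n,c["intrinsics"].tolist(),c["k1"],c["cam_to_world"].round(4).tolist())
print(arm.grip_depth,arm.current_t(),arm.current_tool_rot().round(3).tolist(),arm.current_force())
E
```

```text
pics
scene [[520.2750260318671, 0.0, 281.66115359501606], [0.0, 520.2750260318671, 199.17928278379523], [0.0, 0.0, 1.0]] 0.06299901193595882 [[-0.8932, -0.1687, 0.4168, -0.0369], [-0.449, 0.3848, -0.8064, 1.1627], [-0.0243, -0.9074, -0.4195, 0.6524], [0.0, 0.0, 0.0, 1.0]]
top [[542.7543808997858, 0.0, 278.3805179423633], [0.0, 542.7543808997858, 212.6429705003868], [0.0, 0.0, 1.0]] -0.19279803546947202 [[0.0063, -0.9891, 0.1471, 0.3867], [-1.0, -0.0062, 0.0012, 0.053], [-0.0003, -0.1471, -0.9891, 1.386], [0.0, 0.0, 0.0, 1.0]]
wrist [[373.4887419351132, 0.0, 282.92968198397716], [0.0, 373.4887419351132, 211.69945490616064], [0.0, 0.0, 1.0]] 0.011716590440699703 [[0.2895, -0.9308, -0.2232, 0.243], [-0.9572, -0.2817, -0.0671, -0.5797], [-0.0004, 0.233, -0.9725, 0.3839], [0.0, 0.0, 0.0, 1.0]]
0.0188 0.15 [[0.957, 0.29, -0.0], [0.29, -0.957, 0.001], [0.0, -0.001, -1.0]] [-0.14753254  0.91348407  0.45087409]
```

View pics/scene0.png

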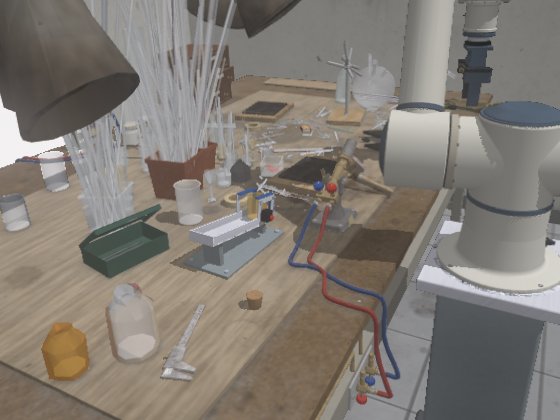

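View pics/top0.png

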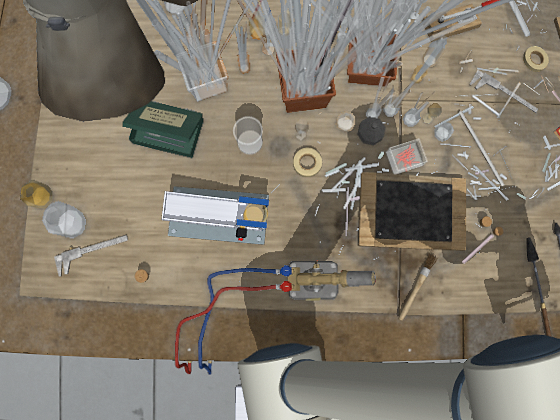

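View pics/wrist0.png

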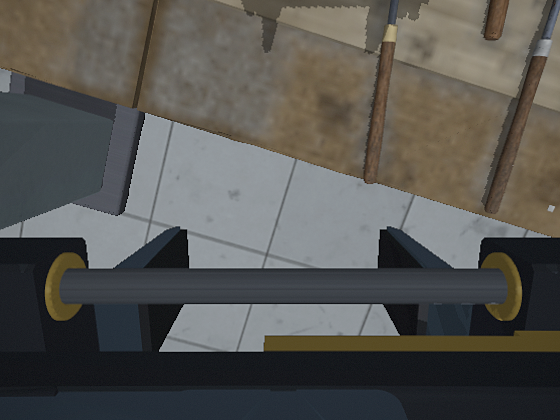

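```bash
cat > h.py <<'E'
import numpy as np, cv2
from rig import arm
def cal(n): 
    c=arm.get_calibration(n); return c["intrinsics"],c["k1"],c["cam_to_world"]
def ray(n,uv,c=None):
    K,k1,T=c or cal(n)
    d=np.array([(uv[0]-K[0,2])/K[0,0],(uv[1]-K[1,2])/K[1,1]]); s=d.copy()
    for _ in range(20): s=d/(1+k1*(s@s))
    v=T[:3,:3]@np.array([s[0],s[1],1]); return T[:3,3],v
def atz(n,uv,z,c=None):
    o,v=ray(n,uv,c); return o+v*(z-o[2])/v[2]
def proj(n,p,c=None):
    K,k1,T=c or cal(n); p=np.atleast_2d(p)
    q=(p-T[:3,3])@T[:3,:3]; s=q[:,:2]/q[:,2:]; r2=(s**2).sum(1,keepdims=True)
    return s*(1+k1*r2)*np.array([K[0,0],K[1,1]])+K[:2,2]
def crop(src,dst,x0,y0,x1,y1,f):
    im=cv2.imread(src)[y0:y1,x0:x1]; cv2.imwrite(dst,cv2.resize(im,None,fx=f,fy=f,interpolation=cv2.INTER_CUBIC))
E
python3 - <<'E'
from h import *
crop("pics/top0.png","pics/top0a.png",150,165,290,260,5.5)
crop("pics/top0.png","pics/top0b.png",340,150,500,330,3.3)
crop("pics/scene0.png","pics/scene0a.png",170,170,300,280,5.4)
E
```

```text
(no output)
```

View pics/top0a.png

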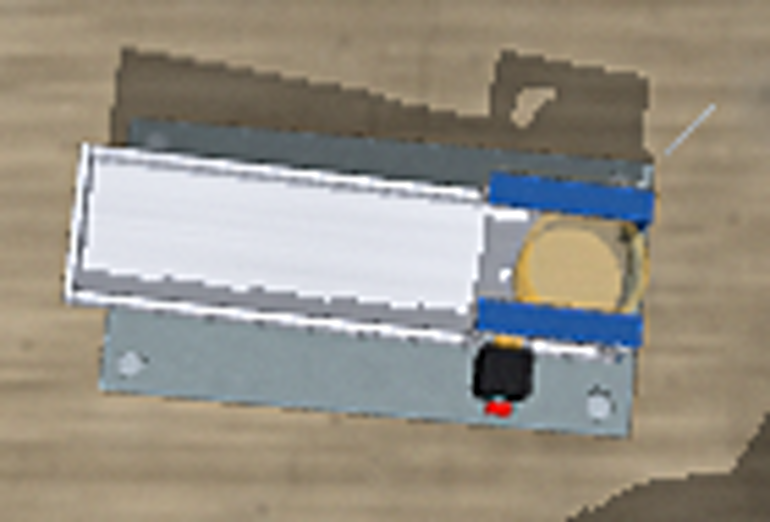

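View pics/top0b.png

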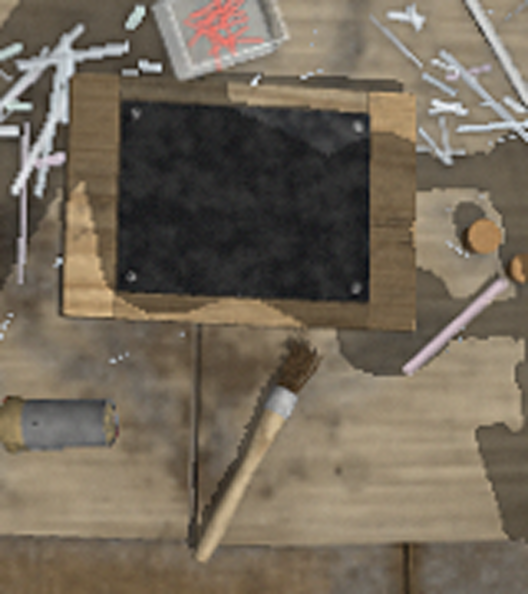

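View pics/scene0a.png

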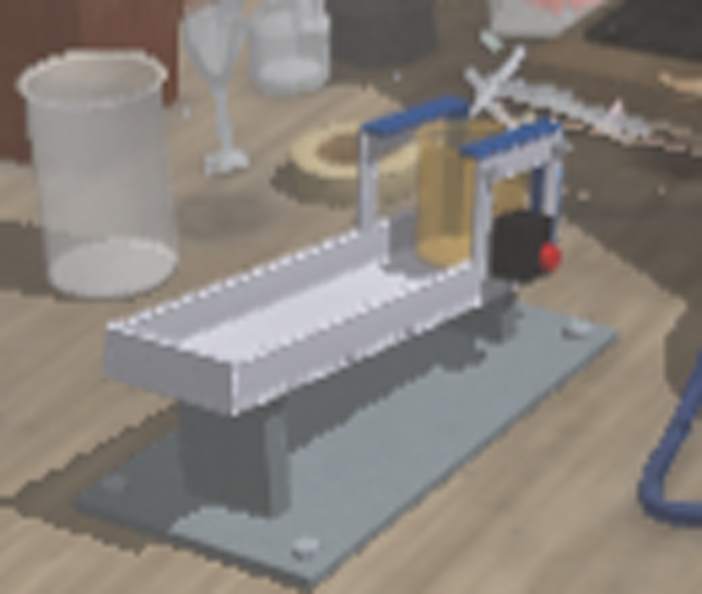

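```bash
cat > fit.py <<'E'
from h import *
from scipy.optimize import least_squares
def deckR(yaw):
    c,s=np.cos(np.radians(10)),np.sin(np.radians(10))
    a,b=np.cos(yaw),np.sin(yaw)
    return np.array([[a,-b,0],[b,a,0],[0,0,1]])@np.array([[c,0,-s],[0,1,0],[s,0,c]])
E
python3 - <<'E'
from fit import *
ct,cs=cal("top"),cal("scene")
top=[((488,207),(-48,-20.5,70)),((480,298),(-48,20.5,70)),((490,172),(-48,-34.5,70)),((477,330),(-48,34.5,70)),
((85,145),(134,-34.5,19)),((67,302),(134,34.5,19)),((655,187),(-120,-34.5,70)),((640,347),(-120,34.5,70))]
sc=[((107,328),(134,-34.5,19)),((235,362),(134,34.5,19))]
ut=np.array([p for p,_ in top])/5.5+[150,165]; us=np.array([p for p,_ in sc])/5.4+[170,170]
pt=np.array([q for _,q in top])/1e3; ps=np.array([q for _,q in sc])/1e3
def res(v,full=False):
    R=deckR(v[2]);o=np.array([v[0],v[1],.06])
    a=proj("top",o+pt@R.T,ct)-ut; b=proj("scene",o+ps@R.T,cs)-us
    return (a,b) if full else np.r_[a.ravel(),b.ravel()]
g=atz("top",(215,210),.06,ct); print(g)
r=least_squares(res,[g[0],g[1],np.pi/2],loss="soft_l1"); print(r.x,np.degrees(r.x[2]));a,b=res(r.x,True);print(a.round(1).tolist(),b.round(1).tolist())
v=r.x;R=deckR(v[2]);o=np.array([v[0],v[1],.06])
np.save("deck.npy",v)
# jar rim circle, crop view : left ~516, right~650 y 265
for p in [(516,262),(650,262)]:
    q=atz("top",np.array(p)/5.5+[150,165],.06+.04,ct); print("jar",((q-o)@R*1e3).round(1))
B=np.array([(75,75),(414,93),(415,330),(62,315)])/3.3+[340,150]
P=np.array([atz("top",b,.019,ct) for b in B]);print(P.round(3).tolist(),P.mean(0))
S=np.array([(120,100),(370,113),(368,302),(117,290)])/3.3+[340,150]
P=np.array([atz("top",b,.029,ct) for b in S]);print(P.round(3).tolist(),P.mean(0))
for n,p,z in [("tape",(307,161),.018),("cork?",(142,272),.03),("cork?2",(486,221),.03),("brush",(418,285),.02)]:print(n,atz("top",p,z,ct).round(3))
E
```

```text
[0.58950245 0.21168511 0.06      ]
[0.58342538 0.20885029 1.49792945] 85.82503536929502
[[0.2, -0.6], [0.1, 0.0], [0.3, -0.0], [0.1, 0.1], [-2.3, 0.4], [-2.2, -0.1], [0.2, 0.5], [0.6, -0.0]] [[-0.4, -1.1], [0.3, -0.3]]
jar [-63.7   0.8  51.8]
jar [-121.    -3.8   62. ]
[[0.696, -0.163, 0.019], [0.685, -0.438, 0.019], [0.495, -0.43, 0.019], [0.507, -0.15, 0.019]] [ 0.59580574 -0.29531505  0.019     ]
[[0.674, -0.197, 0.029], [0.666, -0.397, 0.029], [0.516, -0.389, 0.029], [0.526, -0.191, 0.029]] [ 0.59552424 -0.29350167  0.029     ]
tape [ 0.726 -0.019  0.018]
cork? [0.435 0.398 0.03 ]
cork?2 [ 0.57  -0.485  0.03 ]
brush [ 0.406 -0.301  0.02 ]
```

```bash
sed -i '$a\
def load():\
    v=np.load("deck.npy"); return np.array([v[0],v[1],.06]),deckR(v[2])\
def tool(R,tilt):\
    t=np.radians(tilt); dx,dy,dz=R.T\
    z=-dz*np.cos(t)+dx*np.sin(t); y=-dy; return np.c_[np.cross(y,z),y,z]\
def D(o,R,x,y,z): return o+R@(np.array([x,y,z])/1e3)' fit.py
python3 - <<'E'
from fit import *
ct,cs=cal("top"),cal("scene")
top=[((488,207),(-48,-20.5,70)),((480,298),(-48,20.5,70)),((490,172),(-48,-34.5,70)),((477,330),(-48,34.5,70)),
((85,145),(130,-34.5,19)),((67,302),(130,34.5,19)),((655,187),(-120,-34.5,70)),((640,347),(-120,34.5,70))]
sc=[((107,328),(130,-34.5,19)),((235,362),(130,34.5,19)),((365,130),(-48,-34.5,70)),((462,152),(-48,20.5,70))]
ut=np.array([p for p,_ in top])/5.5+[150,165]; us=np.array([p for p,_ in sc])/5.4+[170,170]
pt=np.array([q for _,q in top])/1e3; ps=np.array([q for _,q in sc])/1e3
def res(v,full=False):
    R=deckR(v[2]);o=np.array([v[0],v[1],.06])
    a=proj("top",o+pt@R.T,ct)-ut; b=proj("scene",o+ps@R.T,cs)-us
    return (a,b) if full else np.r_[a.ravel(),b.ravel()]
r=least_squares(res,[.584,.209,1.5],loss="soft_l1"); print(r.x,np.degrees(r.x[2]));a,b=res(r.x,True);print(a.round(1).tolist(),b.round(1).tolist())
np.save("deck.npy",r.x)
o,R=load()
T=tool(R,10);T0=tool(R,0);print(T.round(3).tolist())
print("J",arm.current_joint_positions().round(1))
for n,x,z,t in [("ab",-165,130,10),("pre",-165,20,10),("push",-30,20,10),("grasp",10,26,0),("up",10,140,0)]:
    p=D(o,R,x,0,z); q=arm.solve_ik(p,tool(R,t)); print(n,p.round(3),None if q is None else np.round(q,1))
V=np.c_[[0,1,0],[1,0,0],[0,0,-1.]]
q=arm.solve_ik([.5,0.0,.35],V);print(np.round(q,1)); q=arm.solve_ik([.595,-.293,.055],V);print(np.round(q,1))
E
```

```text
[0.58371164 0.20951461 1.4919227 ] 85.48087402238116
[[-0.1, -0.5], [-0.3, 0.0], [0.1, 0.0], [-0.3, 0.1], [-0.8, 0.1], [-0.8, -0.4], [0.0, 0.7], [0.2, 0.2]] [[0.3, -1.5], [0.8, -0.7], [-0.4, -2.0], [-0.2, -1.8]]
[[0.074, 0.997, 0.027], [0.937, -0.079, 0.341], [0.342, -0.0, -0.94]]
J [-78.6  28.3  77.1  -0.   74.6  -5.5]
ab [0.569 0.025 0.159] [-15.7  28.6  90.4  21.5  66.5 -20.8]
pre [0.571 0.044 0.051] [-13.8  37.4  95.6  25.   53.1 -25.5]
push [0.581 0.177 0.074] [ -0.3  35.8  93.6  25.6  52.  -12. ]
grasp [0.584 0.215 0.087] [ 9.2 34.9 88.7 12.  54.5  6.9]
up [0.583 0.195 0.2  ] [ 7.3 26.8 83.2 10.5 68.3  8. ]
[-6.8 11.5 81.6 -0.  86.9 -6.8]
[-31.4  41.   80.   -0.   59.  -31.4]
```

```bash
python3 - <<'E'
from fit import *
def tri(a,b):
    o1,v1=ray("top",a);o2,v2=ray("scene",b);A=np.c_[v1,-v2];s=np.linalg.lstsq(A,o2-o1,rcond=None)[0]
    p,q=o1+s[0]*v1,o2+s[1]*v2; return ((p+q)/2).round(3),np.linalg.norm(p-q).round(4)
print("tip",tri((374,278),(349,146)))
print("blue",tri((286,270),(318,185)),"red",tri((286,287),(331,188)))
o,R=load();print("lipcheck",tri(np.array((488,207))/5.5+[150,165],np.array((365+20,136))/5.4+[170,170]),D(o,R,-48,-20.5,70))
crop("pics/scene0.png","pics/scene0b.png",280,120,420,240,5)
E
```

```text
tip (array([ 0.425, -0.16 ,  0.17 ]), np.float64(0.0087))
blue (array([0.44 , 0.036, 0.126]), np.float64(0.0001)) red (array([0.402, 0.036, 0.124]), np.float64(0.0036))
lipcheck (array([0.6  , 0.149, 0.115]), np.float64(0.0016)) [0.59946561 0.14865798 0.12060143]
```

View pics/scene0b.png

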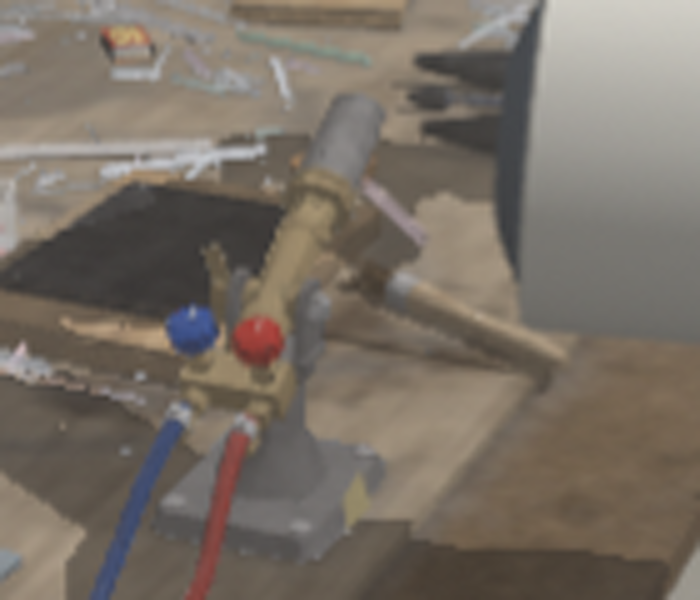

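```bash
python3 - <<'E'
from fit import *
o,R=load()
arm.grip(0.0); print(arm.current_width(),arm.current_t())
arm.move_l([.181,-.598,.33],feed=.25)
V=tool(R,10)
arm.move_to(D(o,R,-185,0,200)+[0,-.02,.05],V)
print(arm.current_t(),arm.current_ee_pos().round(4),arm.current_force().round(2))
c=cal("wrist");im=arm.snapshot("wrist"); cv2.imwrite("pics/w1.png",im[:,:,::-1])
pts=[(-48,-20.5,70),(-48,20.5,70),(-120,-20.5,70),(-120,20.5,70),(-120,-34.5,70),(-120,34.5,70),(-48,-34.5,70),(-48,34.5,70)]
uv=proj("wrist",np.array([D(o,R,*p) for p in pts]),c); print(uv.round(0).tolist())
im2=im[:,:,::-1].copy()
for u in uv: cv2.circle(im2,tuple(int(a) for a in u.round()),3,(0,0,255),1)
cv2.imwrite("pics/w1m.png",im2)
im=arm.snapshot("scene"); cv2.imwrite("pics/s1.png",im[:,:,::-1])
E
```

```text
0.0006364623449666902 1.5167
4.5667 [ 0.5667 -0.0275  0.2749] [-0.49  0.38  0.65]
[[303.0, 67.0], [259.0, 67.0], [303.0, 144.0], [260.0, 144.0], [317.0, 144.0], [245.0, 144.0], [318.0, 67.0], [245.0, 67.0]]
```

View pics/w1m.png

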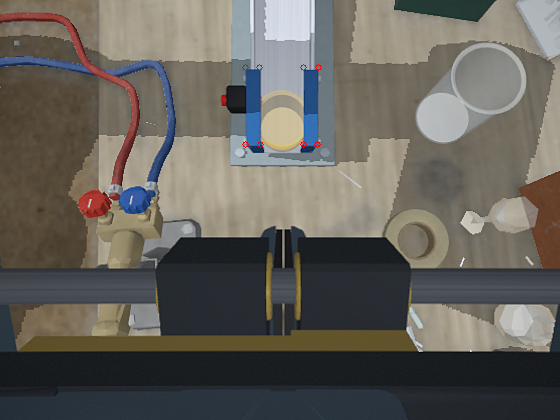

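View pics/s1.png

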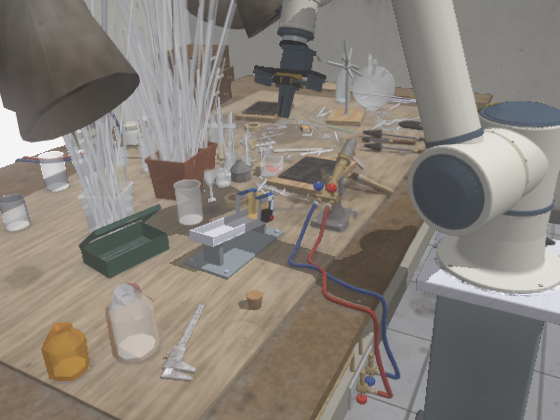

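```bash
python3 - <<'E'
from fit import *
o,R=load(); V=tool(R,10)
arm.move_l(D(o,R,-165,0,70),V,feed=.15)
arm.move_l(D(o,R,-165,0,18),V,feed=.1)
print(arm.current_t(),arm.current_force().round(2))
for x in [-140,-130,-122,-114,-108,-102]:
    arm.move_l(D(o,R,x,0,18),V,feed=.05)
    f=arm.current_force()@R; print(x,round(arm.current_t(),2),f.round(1),((arm.current_ee_pos()-o)@R*1e3).round(1))
    if abs(f[0])>30 or abs(f[1])>15: break
for n in ["wrist","top"]:
    im=arm.snapshot(n); cv2.imwrite(f"pics/{n}2.png",im[:,:,::-1])
crop("pics/top2.png","pics/top2a.png",150,165,290,260,5.5)
E
```

```text
6.7167 [-0.62  0.64 -0.22]
-140 7.37 [-1.  -0.2 -1.1] [-139.8    0.    18. ]
-130 7.72 [-0.  -0.7  0.7] [-129.7    0.    18. ]
-122 8.03 [ 0.4 -0.3  0.8] [-121.7    0.    18. ]
-114 8.33 [ 0.5  0.2 -0.2] [-113.6    0.2   18. ]
-108 8.6 [ 0.7 -0.1  0.4] [-1.076e+02  1.000e-01  1.800e+01]
-102 8.87 [ 0.1  0.1 -0.8] [-1.016e+02  1.000e-01  1.800e+01]
```

View pics/wrist2.png

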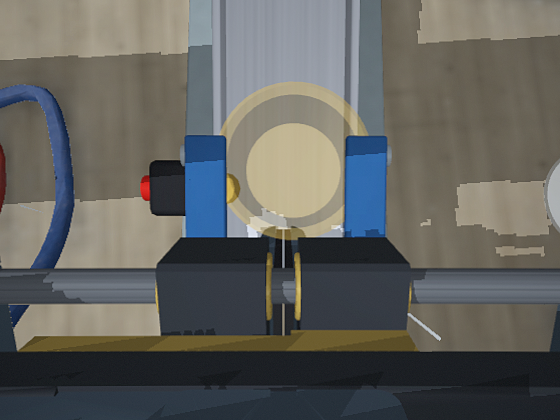

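View pics/top2a.png

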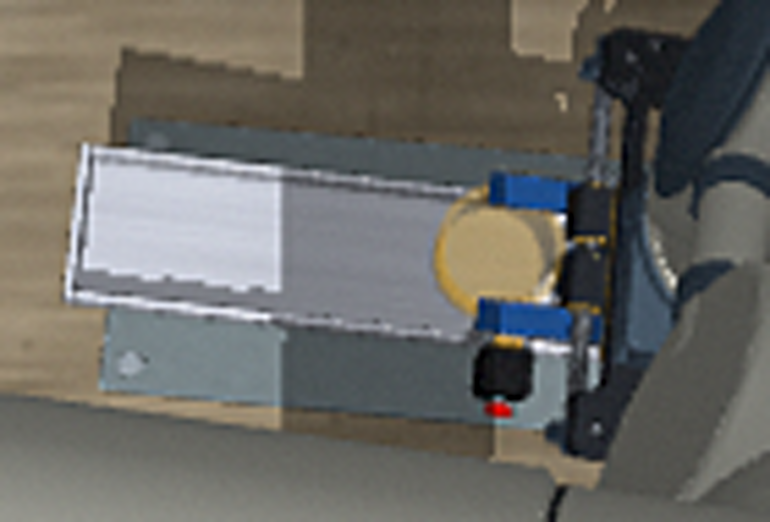

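```bash
python3 - <<'E'
from fit import *
o,R=load(); V=tool(R,10)
for x in [-92,-80,-65,-50,-38,-26]:
    arm.move_l(D(o,R,x,0,18),V,feed=.05)
    f=arm.current_force()@R; print(x,round(arm.current_t(),2),f.round(1))
    if abs(f[0])>30 or abs(f[1])>15: break
c=cal("wrist")
for n in ["wrist","top"]:
    im=arm.snapshot(n); cv2.imwrite(f"pics/{n}3.png",im[:,:,::-1])
crop("pics/top3.png","pics/top3a.png",150,165,290,260,5.5)
E
```

```text
-92 9.32 [-0.3  0.5 -0.4]
-80 9.71 [-0.6 -0.   0.6]
-65 10.16 [-0.2 -0.1  0.2]
-50 10.61 [ 0.6  0.5 -0.3]
-38 11.0 [-0.   0.2 -0.2]
-26 11.39 [ 0.7  0.1 -0.6]
```

View pics/wrist3.png

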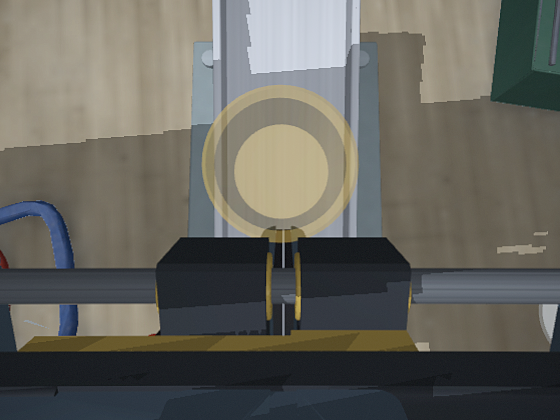

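View pics/top3a.png

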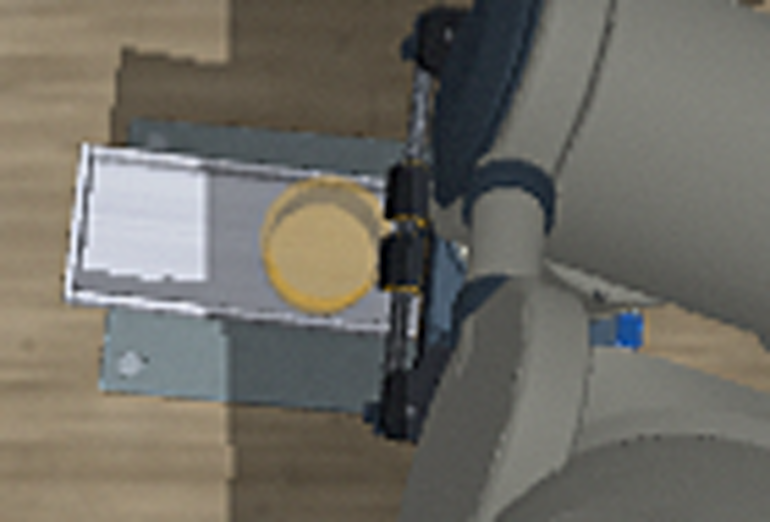

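```bash
python3 - <<'E'
from fit import *
o,R=load(); V=tool(R,10)
arm.move_l(D(o,R,-40,0,18),V,feed=.08)
p=D(o,R,-40,0,18)-V[:,2]*.16
arm.move_l(p,V,feed=.2)
arm.grip(0.091)
arm.move_to(D(o,R,-5,0,170),tool(R,0))
c=cal("wrist"); np.save("c4.npy",np.array(c,dtype=object),allow_pickle=True)
for n in ["wrist","top"]:
    im=arm.snapshot(n); cv2.imwrite(f"pics/{n}4.png",im[:,:,::-1])
crop("pics/top4.png","pics/top4a.png",150,165,290,260,5.5)
print(arm.current_t(),arm.current_width(),arm.current_ee_pos())
uv=proj("wrist",np.array([D(o,R,16,0,0),D(o,R,16,0,62),D(o,R,126,30.5,0),D(o,R,126,-30.5,0),D(o,R,-48,20.5,70),D(o,R,-48,-20.5,70)]),c);print(uv.round(1).tolist())
E
```

```text
14.6917 0.09101397922190493 [0.58076498 0.17472875 0.22629041]
[[283.6, 172.7], [283.9, 183.6], [247.9, 42.5], [320.2, 42.7], [257.1, 267.2], [310.2, 267.3]]
```

View pics/wrist4.png

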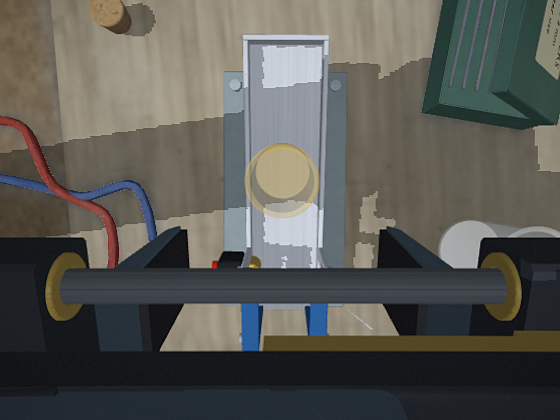

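View pics/top4a.png

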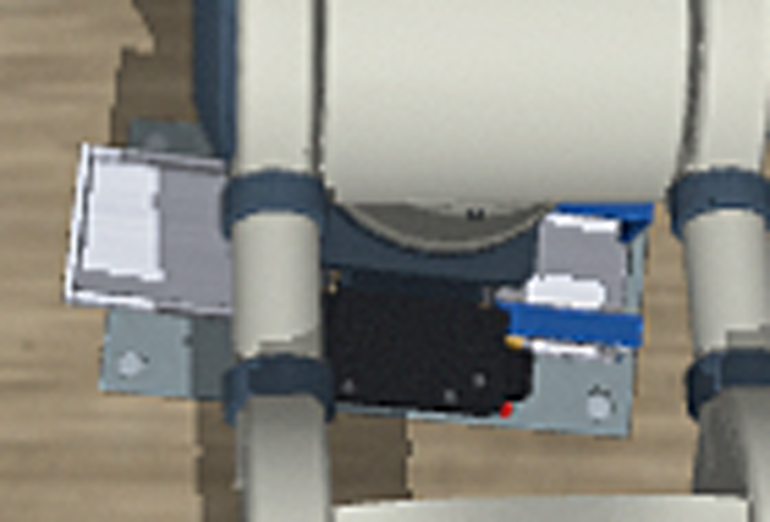

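```bash
python3 - <<'E'
from fit import *
o,R=load(); V=tool(R,0)
arm.move_l(D(o,R,18,.6,110),V,feed=.15)
arm.move_l(D(o,R,18,.6,28),V,feed=.08)
print(arm.current_force().round(2))
arm.grip(0.045); print("w",arm.current_width(),arm.current_force().round(2))
im=arm.snapshot("wrist"); cv2.imwrite("pics/w5.png",im[:,:,::-1])
arm.move_l(D(o,R,18,.6,48),V,feed=.05)
print("w",arm.current_width(),arm.current_force().round(2),arm.current_t())
for n in ["wrist","scene"]:
    im=arm.snapshot(n); cv2.imwrite(f"pics/{n}6.png",im[:,:,::-1])
crop("pics/scene6.png","pics/scene6a.png",150,140,310,280,4.2)
E
```

```text
[-0.11 -0.43  0.6 ]
w 0.05514034765291937 [ 0.29 -0.64  1.79]
w 0.05528686421592417 [ 0.19 -0.18 -1.62] 17.6833
```

View pics/wrist6.png

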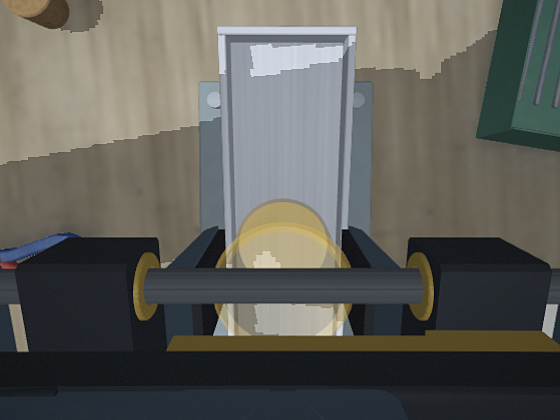

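View pics/scene6a.png

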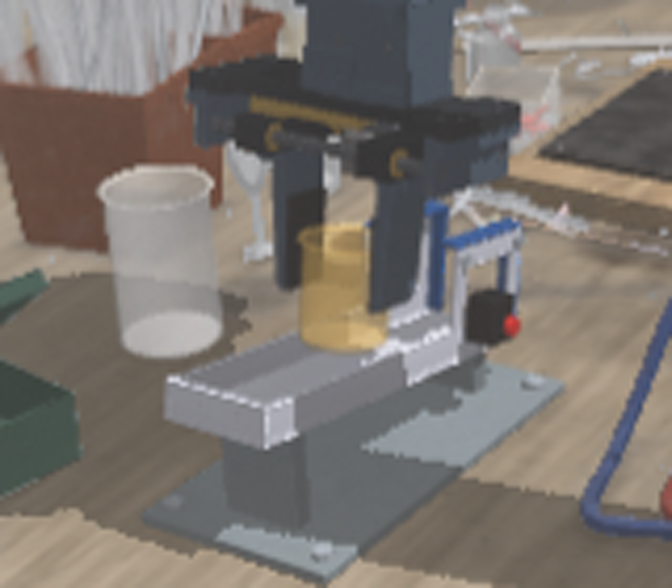

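```bash
python3 - <<'E'
from fit import *
o,R=load()
V=np.c_[[0,1,0],[1,0,0],[0,0,-1.]]
p=arm.current_ee_pos()
arm.move_l([p[0],p[1]-.01,.28],feed=.15)
arm.move_l([.59,.1,.30],V,feed=.15)
print("w",arm.current_width(),arm.current_t())
arm.move_l([.5955,-.2935,.25],V,feed=.2)
arm.move_l([.5955,-.2935,.10],V,feed=.15)
print("w",arm.current_width(),arm.current_force().round(2),arm.current_t())
c=cal("wrist")
for n in ["wrist","scene","top"]:
    im=arm.snapshot(n); cv2.imwrite(f"pics/{n}7.png",im[:,:,::-1])
crop("pics/scene7.png","pics/scene7a.png",230,90,400,220,4.4)
E
```

```text
w 0.05530335379523349 19.9583
w 0.055063383609454675 [ 0.07  0.78 -1.1 ] 23.2417
```

View pics/wrist7.png

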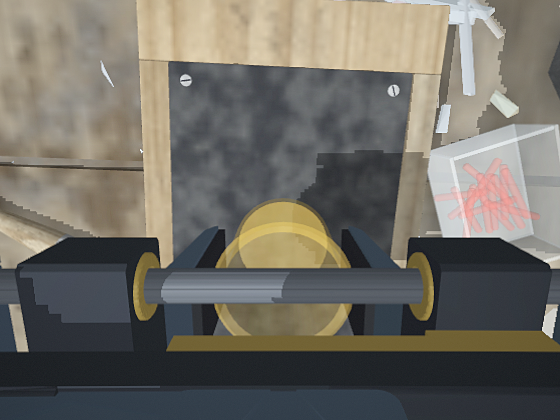

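View pics/scene7a.png

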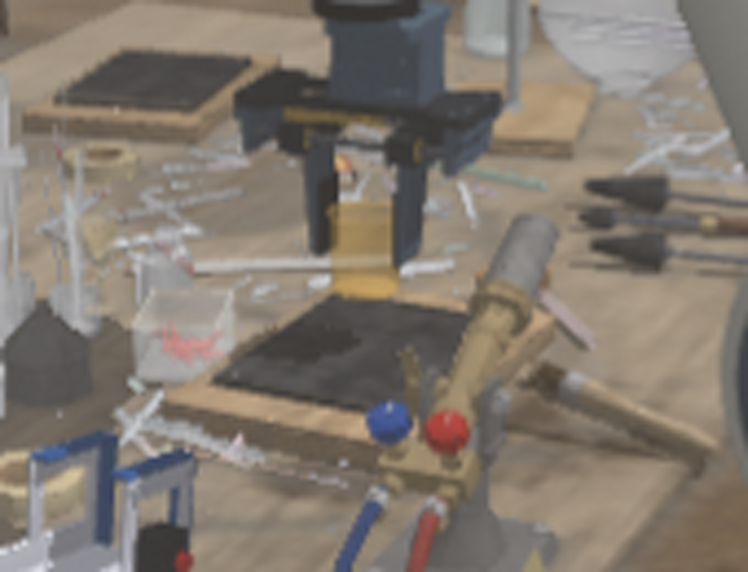

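```bash
python3 - <<'E'
from fit import *
V=np.c_[[0,1,0],[1,0,0],[0,0,-1.]]
P=np.array([.5955,-.2935,.1])
def fz():
    r=[]
    for _ in range(8): r.append(arm.current_force()[2]); arm.sleep(.02)
    return np.mean(r)
P[2]=.066; arm.move_l(P,V,feed=.06); b=fz(); print("base",b)
while P[2]>.050:
    P[2]-=.001; arm.move_l(P,V,feed=.02); f=fz()-b; print(round(P[2],4),f.round(2),round(arm.current_t(),2))
    if f>1.5: break
im=arm.snapshot("wrist"); cv2.imwrite("pics/w8.png",im[:,:,::-1])
E
```

```text
base -0.7871014305965687
0.065 -0.0 24.62
0.064 -0.55 25.01
0.063 0.17 25.39
0.062 -0.31 25.77
0.061 -0.27 26.16
0.06 -0.23 26.54
0.059 -0.45 26.93
0.058 -0.54 27.31
0.057 5.6 27.69
```

```bash
python3 - <<'E'
from fit import *
P=arm.current_ee_pos(); print(P.round(4))
arm.grip(0.075); print("w",arm.current_width(),arm.current_force().round(2))
arm.grip(0.091)
arm.move_l([.5955,-.2935,.16],feed=.1)
arm.move_l([.5955,-.2935,.28],feed=.2)
c=cal("wrist")
for n in ["wrist","scene","top"]:
    im=arm.snapshot(n); cv2.imwrite(f"pics/{n}9.png",im[:,:,::-1])
print(proj("wrist",np.array([[.5955,-.2935,.029],[.5955,-.2935,.091]]),c).round(1).tolist(),arm.current_t())
crop("pics/scene9.png","pics/scene9a.png",200,90,400,240,4)
E
```

```text
[ 0.5956 -0.2936  0.0573]
w 0.07511049365623354 [ 0.25  0.5  -0.21]
[[283.9, 181.1], [284.0, 190.9]] 30.7917
```

View pics/wrist9.png

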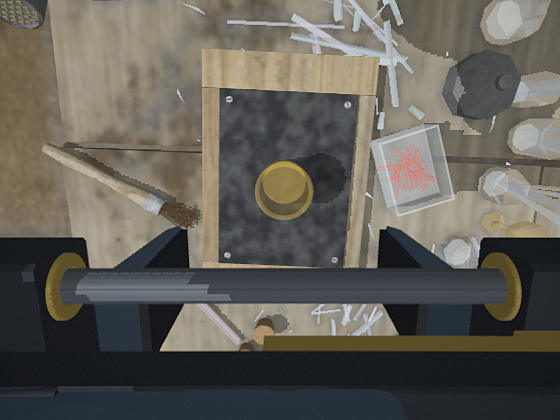

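View pics/scene9a.png

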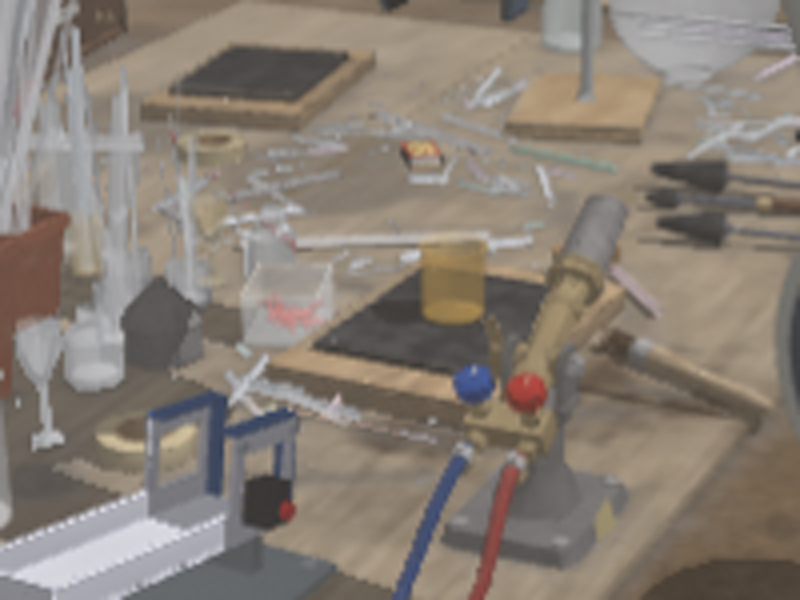

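View pics/top9.png

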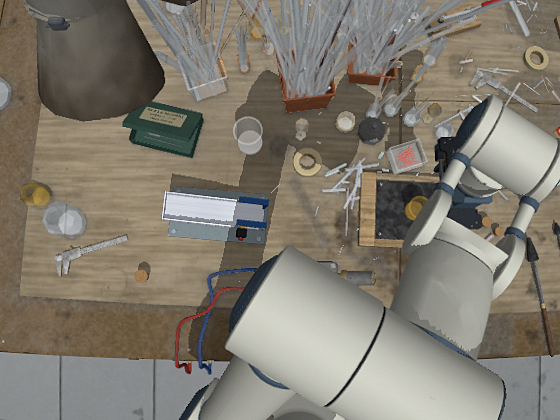

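```bash
python3 - <<'E'
from rig import arm
print(arm.current_dq().round(3),arm.current_force().round(2)); arm.sign_off(); print(arm.current_t())
E
```

```text
[ 0.066 -0.219 -0.402 -0.012  0.211  0.   ] [-0.42  0.4   0.07]
the job is handed in; nothing more can be done
the job is handed in; nothing more can be done
```

The jar is standing upright on the dark slab, and I handed the job in at about 31 s of robot time.

- **Push:** with the gripper closed, I went in between the stop tabs and pushed the jar about 21 mm above the floor, past the catch. It ended with its centre about 19 mm uphill of the deck origin, roughly 67 mm past the end of the lips. I then backed off and left it standing free.
- **Lift and placing:** I gripped it square to the chute floor at 55 mm width, lifted it out, turned it upright and lowered it in 1 mm steps. It touched down at about 5.6 N, and I opened the fingers and withdrew upward.

**Last checks:**
- The wrist and scene pictures show the jar upright near the middle of the slab.
- The tape roll and cork are at the same pixels in the top view as at the start, and the brush lies as before in the wrist and scene views.
- The tool force was about zero after I withdrew.

**Disagreements and gaps:**
- The first position fit for the chute was 3–5 mm off along its length in the wrist picture, and about 2 pixels off in the scene picture. I allowed for this with margins.
- I read force only between push steps and never saw the catch's 5–15 N peak, so the force at the catch was not measured. The pictures show the jar went past it.

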